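# Start the viscosity run

### The arm

A 7-joint arm with a two-finger parallel gripper is mounted at the origin on the work surface. World frame = base frame: x ahead of the robot, y to its left, z up, the work surface at z = 0. Lengths are in mm, angles in rad, forces in N, time in s.
With the tool pointing down it reaches from about 400 to 750 mm from the base axis. Payload 19.5 kg.
Tool frame: the origin (TCP) lies on the front face of the gripper's body, between the roots of the fingers; the fingertips stand arm.nose_length ahead of it and the grasp point (between the pads) lies 54 mm ahead of it (arm.nose_length is the distance from the TCP to the fingertips, in mm); z points along the fingers, y is the line along which they close (so a half turn about z gives the same grasp; the last joint's range is limited). The gripper opens to 85 mm and grips with 20 to 120 N. Pads are 22 mm wide; open, the fingers measure 114 mm over their backs; the gripper's body (76 mm by 85 mm) begins 54 mm behind the grasp point. The pads swing forward as they close: fully open they stand 13 mm farther back than shut.
Start: joints at [1.234, 0.707, -0.028, 1.485, 0.022, 0.951, -0.075], TCP at [167.06, -550.177, 303.868] pointing down, gripper open.
Joint ranges: [-2.71, 2.71], [-0.32, 2.16], [-1.57, 1.52], [0, 2.45], [-1.46, 4.6], [0, 2.02], [-2.83, 2.83]. Speed limits (rad/s): [1.89, 1.89, 2.57, 2.57, 3.01, 3.01, 3.01].

### API

Orientations are given as a unit quaternion [x, y, z, w].
In Python, from rig import arm gives the robot as it stands. The module is installed in compiled form; this text tells all that it offers.
- The arm moves only by the tool jog_arm, never from a script. Its arguments are lists of equal length, an entry for each row: "linear": the shift along the tool's x, y, z in units of 25 mm (1.0 is 25 mm), a list of three; "spin": the turn about the tool's z in degrees; "claw": the finger opening in mm, from 0 to 85.4. A call has 1 to 10 rows; each row shifts and turns the commanded pose from where the row before left it, along the tool's axes as they then stand; what a row does not reach is not made up. A row lasts 1/12 s, in which the tool goes at most 41.7 mm and 7.16 degrees, less where a joint would pass 70% of its speed; a pose out of reach is approached as far as the arm can. A call is refused whole if a number of a shift passes 1 or a number of a turn 7.16, either way. A call with a gripper value outside its range is refused whole. The fingers move at their own pace and stop on an object; "grip_force" is the grip in N (left out, the last holds). Time passes only in rows, so rows that do not move let the fingers close. It gives the time, the measured TCP pose, the force, the opening and the grip force at its end, in the units of the state.
- arm.observe(): the state, without advancing time (a new reading comes with each control period).
- arm.read_camera(name): name is "scene" or "side" or "wrist"; returns a dict with "color" (400x640x3 uint8, red, green, blue), "fx", "fy", "cx", "cy" (pixels), "dist_coeffs" ([k1, k2, p1, p2, k3] as OpenCV has them; the pictures are not rectified), "rvec" (rotation vector, rad) and "tvec" (3), from world to camera coordinates, as OpenCV has them; the wrist camera has in their place "mount" (4x4, takes a point from camera to tool coordinates, whose origin is the TCP and whose axes are the flange's). Camera axes: x right, y down, z forward; pixel columns grow to the right and rows downward; lengths in mm; the calibration is good to about 2 mm. A picture is of the moment at which its call begins: read the wrist's pose just before it. There is no depth.
- arm.close_job(): hands the job in; it is judged then, once.
The state is a dict: "t": time; "q": joint angles; "dq": joint speeds; "joint_torque": joint torques, N m; "eef_pos": TCP position; "ee_rot": TCP orientation; "ft_force": force on the tool from outside, world axes, zero at the start; "moment": the same for the moment, N m; "width": opening from 0.0 (shut) to 1.0 (fully open); "gripper_force": force on a finger pad.
Only numpy, scipy, OpenCV 4.12 (cv2) and the standard library are available. Lean on these libraries where they do the work, as an engineer would, in place of code of your own. Each camera call takes 0.05 s, during which the arm holds its last target. There are 200 camera calls.

### The job

Start the viscosity run by pressing three controls lightly with a fingertip, in this order: the green button on the blue control unit, then the dotted, raised end of the black pump's yellow rocker switch, and last the orange key of the white timer; push each one fully down, where it stays. Do not press the red button or the timer's grey key, and do not pick up, tip or shove the timer: only touch it, where it lies. Leave the glassware and the other things on the bench alone.

Things in the scene. Friction and masses are not known exactly. Their poses are not given: they have to be found in the camera images.
- control: blue control unit with grey top, 180 (x) x 150 (y) x 90 tall, fixed to the bench; origin at the centre of its underside, z up, its front (button side) towards -x. The vial stands on it at about (55, 45). The buttons stand on the front part of the top, green at (-45, 37), red at (-45, -37). Lengths in mm unless stated.
- green_button_top (a point): centre of the top face of the round green button (diameter 32); on the control unit, 16 above its grey top (106 above the bench) when out. Moves with the button; z up. Lengths in mm unless stated.
- green_button (a joint): green button travel in m: 0 = out, 0.008 = fully in (8 still proud). Slides straight down with about 3 N and stays wherever it is left, does not spring back. At the end of the stroke a springy seat gives up to 6 mm more (5 to 12 N), then it is hard
- red_button_top (a point): centre of the top of the smaller red button (diameter 24, 8 proud), 74 beside the green one; not to be pressed. Lengths in mm unless stated.
- red_button (a joint): red button travel in m, 0 = out, 0.005 = in; slides down with about 2.5 N; must stay out
- pump: black circulation pump, 160 (x) x 110 (y) x 80 tall, fixed to the bench, with an aluminium stub and a brass nipple (up to 95 high) at its +x end; origin at the centre of its underside, z up. A yellow rocker switch sits on its top, pivot at (-20, 0, 100), axis along y. Lengths in mm unless stated.
- rocker_dot (a point): black dot (diameter 16) on the raised end of the yellow V-shaped rocker (each half 34 long, 32 wide), 25 from the pivot towards the pump's -x; about 110 above the bench when raised, about 103 when down. Site moves with the rocker. Lengths in mm unless stated.
- rocker (a joint): rocker angle in rad: 0 = off (dotted end raised), 0.30 = on (dotted end level, other end raised). Pressing the dotted end down about 7 with about 2 to 3 N turns it fully; it stays wherever it is left, does not spring back. At the end of the stroke a springy seat gives up to 6 mm more (5 to 12 N), then it is hard
- timer: loose white laboratory timer, 110 (x) x 80 (y) x 32 tall, 0.3 kg, lying flat on the bench; origin at the centre of its underside, z up. Keys on its top: orange at (-34, 0), grey at (37, 0), dark display between. Lengths in mm unless stated.
- orange_key_top (a point): centre of the top face of the round orange key (diameter 28); on the timer, 16 above its top (48 above the bench) when out. Moves with the key. Lengths in mm unless stated.
- orange_key (a joint): orange key travel in m: 0 = out, 0.008 = fully in (8 still proud). Slides straight down with about 2.5 N and stays wherever it is left, does not spring back. At the end of the stroke a springy seat gives up to 6 mm more (5 to 12 N), then it is hard
- grey_key_top (a point): centre of the top of the smaller grey key (diameter 20, 7 proud), 71 from the orange one; not to be pressed. Lengths in mm unless stated.
- grey_key (a joint): grey key travel in m, 0 = out, 0.004 = in; slides down with about 2.5 N; must stay out
- vial: small amber glass vial, radius 13, 45 tall, standing on top of the control unit at its rear; origin at the centre of its underside. Lengths in mm unless stated.
- sample_bottle: amber glass bottle, radius 34, 150 tall, on the bench out to one side; origin at the centre of its underside. Lengths in mm unless stated.
- oil_jar: amber jar with steel lid, radius 32, 80 tall, at the far side of the bench; origin at the centre of its underside. Lengths in mm unless stated.
- beaker: clear glass beaker, radius 36, 90 tall, at the far side of the bench; origin at the centre of its underside. Lengths in mm unless stated.
- stopper: red conical stopper, 36 wide, 30 tall, on the bench between robot and instruments; origin at the centre of its underside. Lengths in mm unless stated.
- case: blue plastic case, 40 x 120 x 30, on the bench out to one side; origin at the centre of its underside. Lengths in mm unless stated.
- spatula: flat scraper with wooden handle, 170 long, lying on the bench between robot and instruments; origin on the underside. Lengths in mm unless stated.
There are look-alikes about, which are no part of the job. Leave any purple or turquoise look-alike of the pump alone.

How it is judged (in metres and radians):
On the way, in this order (a step that is already met when the one before it is completed fails the run):
1. green button on the control unit pushed in (value of joint green_button above 0.0055 m), for 0.1 s.
2. pump rocker pressed to on (value of joint rocker above 0.21 rad), for 0.1 s.
3. orange timer key pushed in (value of joint orange_key above 0.0055 m), for 0.1 s.
At the end, for the whole second after the job is handed in: Green button and orange key in by more than 5.5 of 8 mm, rocker turned more than 0.21 of 0.30 rad, red button and grey key in by less than 2 mm, timer flat on the bench, at rest and within 30 mm of where it lay, other things within 25 mm of where they stood (value of joint each of green_button, orange_key above 0.0055 m and value of joint rocker above 0.21 rad and value of joint each of red_button, grey_key below 0.002 m and height (world z) of timer below 0.006 m and angle between timer's own z axis and vertical below 0.1 rad and distance of timer from where it was at the start of the episode below 0.03 m and linear speed of timer below 0.02 m/s and distance of each of vial, sample_bottle, oil_jar, beaker, stopper, case, spatula from where it was at the start of the episode below 0.025 m); the robot touches nothing.
It fails at once if the red button or the timer's grey key is pressed (value of joint any of red_button, grey_key above 0.002 m).
It fails at once if something is pressed hard (over 25 N) (contact force between any of the fingers, the arm and control above 25 N or contact force between any of the fingers, the arm and pump above 25 N or contact force between any of the fingers, the arm and timer above 25 N).
It fails at once if the timer is lifted (over 12 mm) (height (world z) of timer above 0.012 m).
It fails at once if the timer is tipped or shoved away (over 30 mm) (distance of timer from where it was at the start of the episode above 0.03 m or angle between timer's own z axis and vertical above 0.35 rad).
It fails at once if another thing is moved over 25 mm or tipped (distance of any of vial, sample_bottle, oil_jar, beaker, stopper, case, spatula from where it was at the start of the episode above 0.025 m or angle between any of vial, sample_bottle, oil_jar, beaker, stopper, case's own z axis and vertical above 0.5 rad).
It also fails if it takes over 48 s, if anything falls off the work surface, if the arm or the gripper's body presses on something with over 40 N, if the wrist force passes 120 N, or if a joint passes its speed limit or range.

## Working session

There is one attempt and no reset: what is moved stays moved. The work goes in short steps, Python scripts to look and compute and a tool call to move; the robot and the scene stay as the last step left them, time stands still between calls to the robot, and variables do not carry over. Pictures are saved under pics/ and viewed, at most 10 in all, crops included, and the job is handed in when it is done.

Besides the shell and the picture viewer there is one more tool, called after "Call:" by a JSON object that holds its "method" and its "body". jog_arm: Moves the arm, as the interface text tells. Its arguments: {"type":"object","properties":{"linear":{"type":"array","items":{"type":"array","items":{"type":"number"}}},"spin":{"type":"array","items":{"type":"number"}},"claw":{"type":"array","items":{"type":"number"}},"grip_force":{"type":"number"}},"required":["linear","spin","claw"]}

```bash
mkdir -p pics
cat > h.py <<'E'
import numpy as np, cv2
from scipy.spatial.transform import Rotation as R
from rig import arm
def cam(name):
    s=arm.observe(); c=arm.read_camera(name)
    K=np.array([[c['fx'],0,c['cx']],[0,c['fy'],c['cy']],[0,0,1]]); D=np.array(c['dist_coeffs'])
    if 'rvec' in c:
        M=cv2.Rodrigues(np.array(c['rvec'],float))[0]; o=-M.T@np.array(c['tvec'],float).ravel(); A=M.T
    else:
        m=np.array(c['mount']); T=R.from_quat(s['ee_rot']).as_matrix()
        A=T@m[:3,:3]; o=T@m[:3,3]+np.array(s['eef_pos'])
    return dict(img=c['color'],K=K,D=D,A=A,o=o)
def plane(c,uv,z):
    p=cv2.undistortPoints(np.array([[uv]],float),c['K'],c['D'])[0,0]
    d=c['A']@np.array([p[0],p[1],1]); return c['o']+d*(z-c['o'][2])/d[2]
def proj(c,P):
    r=cv2.Rodrigues(c['A'].T)[0]; return cv2.projectPoints(np.array([P],float),r,-c['A'].T@c['o'],c['K'],c['D'])[0].ravel()
def save(c,n): cv2.imwrite('pics/'+n,cv2.cvtColor(c['img'],cv2.COLOR_RGB2BGR))
def blobs(c,lo,hi,amin=30):
    h=cv2.cvtColor(c['img'],cv2.COLOR_RGB2HSV); m=cv2.inRange(h,np.array(lo),np.array(hi))
    n,l,s,ce=cv2.connectedComponentsWithStats(m)
    return [(ce[i].round(1).tolist(),s[i].tolist()) for i in range(1,n) if s[i][4]>amin]
E
python3 - <<'E'
from h import *
s=arm.observe(); print(s['t'],s['eef_pos'],s['ee_rot'],s['ft_force'],s['width'],arm.nose_length)
for n in ('scene','side','wrist'):
    c=cam(n); save(c,n+'0.png'); print(n,c['o'].round(0))
E
```

```text
0.0 [ 167.01888983 -550.02286668  303.44372457] [ 9.89157359e-01  1.46858529e-01 -9.23708552e-05 -5.31844821e-04] [-0.75785167 -0.22488545  0.07419095] 0.9992697202693505 72.6
scene [1175.  195. 1002.]
side [ 284. 1087.  709.]
wrist [ 234. -530.  373.]
```

View pics/scene0.png

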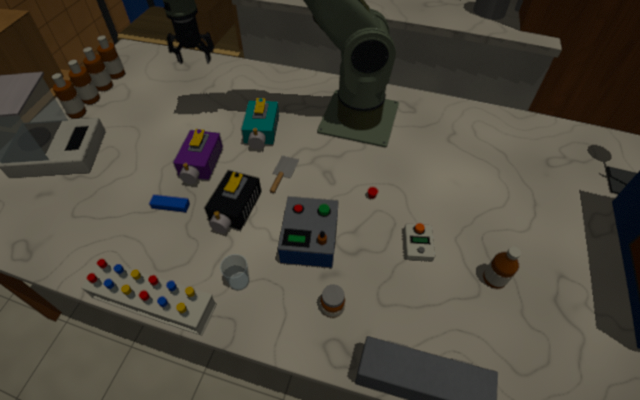

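View pics/side0.png

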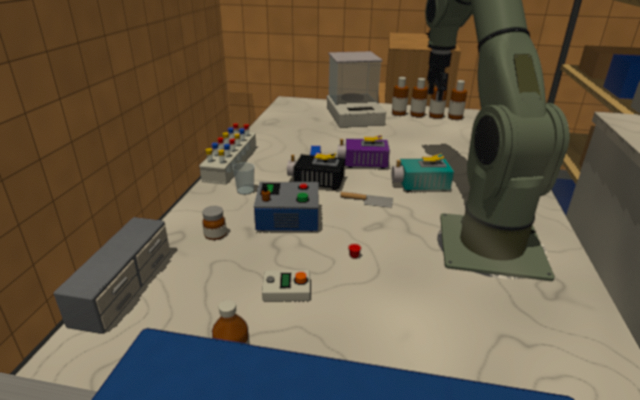

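The scene picture shows the green button at (324,210), with the red look-alike at (298,209). The black pump's rocker is at (235,182), with look-alikes on the purple pump at (198,150) and the turquoise pump at (260,115). The timer's orange key is at (420,229), with its grey key below it. The side picture agrees: green (303,197), black pump (322,158), orange key (301,278). I choose the green button, the black pump and the orange key.

Run:
```python
from h import *
c=cam('scene'); s=cam('side')
im=c['img'][155:275,190:450]; cv2.imwrite('pics/crop1.png',cv2.cvtColor(cv2.resize(im,None,fx=3,fy=3,interpolation=2),cv2.COLOR_RGB2BGR))
for nm,lo,hi,z in (('green',(50,120,50),(85,255,255),106),('yellow',(20,150,80),(32,255,255),108),('orange',(5,190,120),(16,255,255),48),('red',(0,200,90),(4,255,255),98)):
  for n,k in (('scene',c),('side',s)):
    for b in blobs(k,lo,hi,20): print(nm,n,b,plane(k,b[0],z).round(0)[:2])
```

```text
green scene ([323.7, 208.0], [319, 204, 11, 9, 75]) [533.  14.]
green scene ([296.2, 238.0], [288, 235, 17, 7, 91]) [650. -27.]
green scene ([420.0, 239.5], [414, 239, 13, 2, 24]) [559. 290.]
green side ([421.9, 171.8], [401, 160, 53, 30, 556]) [ 198. -211.]
green side ([269.9, 186.8], [267, 184, 7, 8, 39]) [632. -15.]
green side ([302.0, 196.6], [297, 193, 11, 9, 73]) [528.  23.]
green side ([285.0, 279.6], [282, 274, 7, 12, 79]) [484. 380.]
yellow scene ([259.5, 105.4], [254, 98, 12, 15, 115]) [ 169. -329.]
yellow scene ([196.6, 137.9], [190, 129, 14, 17, 127]) [ 382. -464.]
yellow scene ([233.1, 182.3], [225, 172, 17, 20, 181]) [ 522. -268.]
yellow scene ([134.4, 273.0], [131, 270, 8, 7, 47]) [ 871. -384.]
yellow scene ([124.9, 288.2], [121, 285, 9, 8, 52]) [ 914. -384.]
yellow scene ([188.9, 290.3], [185, 287, 9, 8, 55]) [ 870. -229.]
yellow scene ([180.4, 306.5], [176, 303, 10, 8, 59]) [ 914. -228.]
yellow side ([224.7, 134.3], [222, 132, 6, 6, 31]) [ 912. -378.]
yellow side ([370.9, 138.6], [364, 136, 17, 6, 63]) [ 378. -452.]
yellow side ([208.1, 150.7], [205, 147, 7, 8, 43]) [ 911. -221.]
yellow side ([220.9, 151.8], [218, 149, 6, 6, 28]) [ 865. -221.]
yellow side ([324.4, 156.3], [315, 154, 20, 6, 90]) [ 516. -259.]
yellow side ([432.2, 158.2], [423, 154, 21, 8, 96]) [ 164. -320.]
orange scene ([419.8, 226.2], [417, 224, 7, 6, 32]) [474. 289.]
orange side ([300.3, 275.9], [296, 273, 10, 7, 59]) [472. 292.]
red scene ([372.6, 190.8], [368, 188, 9, 7, 50]) [425. 133.]
red scene ([297.8, 207.3], [295, 205, 7, 6, 31]) [546. -58.]
red scene ([100.6, 262.0], [98, 260, 7, 5, 29]) [ 867. -496.]
red scene ([90.6, 276.5], [88, 274, 7, 6, 31]) [ 911. -496.]
red scene ([152.1, 278.6], [149, 276, 8, 7, 36]) [ 867. -338.]
red scene ([142.9, 294.1], [140, 291, 7, 7, 38]) [ 911. -338.]
red side ([354.2, 248.0], [349, 245, 11, 7, 64]) [357. 227.]
```

View pics/crop1.png

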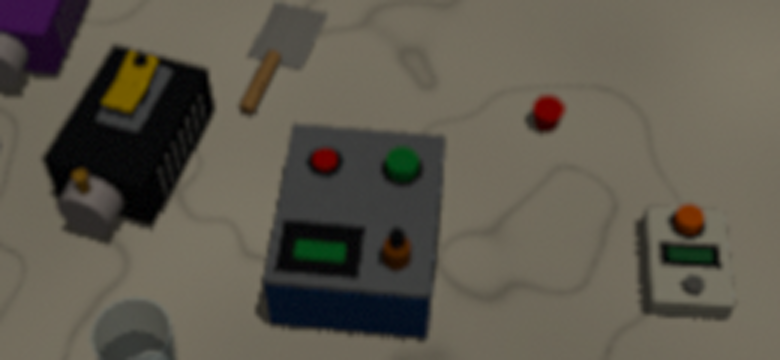

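The crop confirms the choice: the dotted rocker end is at full-image (237,175), on the far, robot side of the black pump. The green button is at crop (402,165) and the orange key at crop (690,220). I'll head for the green button with the claw shut.

Call:
{"method": "jog_arm", "body": {"linear": [[0.9, -0.77, 0], [0.9, -0.77, 0], [0.9, -0.77, 0], [0.9, -0.77, 0], [0.9, -0.77, 0], [0.9, -0.77, 0], [0.9, -0.77, 0], [0.9, -0.77, 0], [0.9, -0.77, 0], [0.9, -0.77, 0]], "spin": [0, 0, 0, 0, 0, 0, 0, 0, 0, 0], "claw": [0, 0, 0, 0, 0, 0, 0, 0, 0, 0], "grip_force": 20}}

```text
t: 1.08
eef_pos: [327.0, -299.4, 304.0]
ee_rot: [0.989, 0.147, 0.0, 0.0]
ft_force: [1.2, -0.0, -0.0]
width: 0.003
gripper_force: 0.0
```

Call:
{"method": "jog_arm", "body": {"linear": [[0.9, -0.77, 0], [0.9, -0.77, 0], [0.9, -0.77, 0], [0.9, -0.77, 0], [0.9, -0.77, 0], [0.9, -0.77, 0], [0.9, -0.77, 0], [0.9, -0.77, 0], [0.9, -0.77, 0], [0, 0, 0]], "spin": [0, 0, 0, 0, 0, 0, 0, 0, 0, 0], "claw": [0, 0, 0, 0, 0, 0, 0, 0, 0, 0]}}

```text
t: 1.92
eef_pos: [472.1, -71.2, 303.7]
ee_rot: [0.989, 0.15, 0.001, -0.001]
ft_force: [-0.3, 0.6, 0.6]
width: 0.001
gripper_force: 0.0
```

Call:
{"method": "jog_arm", "body": {"linear": [[0, 0, 0], [0, 0, 0], [0, 0, 0]], "spin": [0, 0, 0], "claw": [0, 0, 0]}}

```text
t: 2.17
eef_pos: [469.5, -76.8, 304.0]
ee_rot: [0.989, 0.146, -0.0, 0.0]
ft_force: [-0.6, 0.3, -0.2]
width: -0.004
gripper_force: 0.0
```

Run:
```python
from h import *
s=arm.observe(); print(s['t'],s['eef_pos'],s['ee_rot'],s['ft_force'],s['width'],arm.nose_length)
c=cam('wrist'); save(c,'w1.png'); print(c['o'])
for b in blobs(c,(50,100,40),(85,255,255),200): print(b,plane(c,b[0],106).round(1))
```

```text
2.1667 [469.47938536 -76.84061043 303.9815225 ] [ 9.89250078e-01  1.46233590e-01 -1.04304414e-04  9.56848476e-05] [-0.58063257  0.27852745 -0.16391671] -0.003925749895482346 72.6
[536.77511477 -56.64240905 373.83981398]
([10.4, 47.1], [0, 39, 23, 17, 333]) [516.3 214.6 106. ]
([242.5, 99.9], [225, 81, 37, 38, 1105]) [531.2  12.7 106. ]
```

View pics/w1.png

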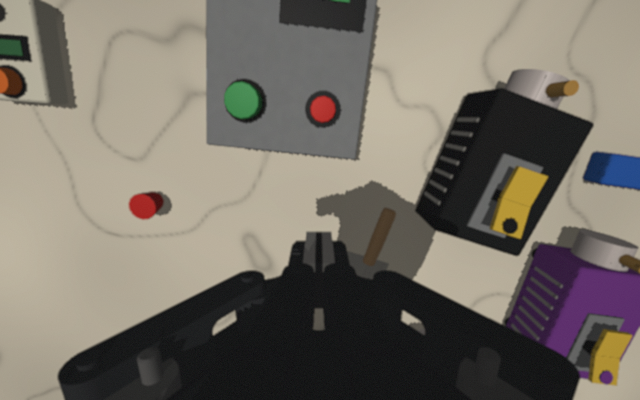

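The wrist picture shows green at (243,100), red at (322,108), the black pump's dot at (511,226) and the closed fingertips at (318,240). Next I move over green and partway down.

Call:
{"method": "jog_arm", "body": {"linear": [[0.69, -0.55, 0], [0.69, -0.55, 0], [0.69, -0.55, 0], [0.69, -0.55, 0], [0.69, -0.55, 0], [0, 0, 0.8], [0, 0, 0.8], [0, 0, 0.8], [0, 0, 0.8], [0, 0, 0]], "spin": [0, 0, 0, 0, 0, 0, 0, 0, 0, 0], "claw": [0, 0, 0, 0, 0, 0, 0, 0, 0, 0]}}

```text
t: 3.05
eef_pos: [531.3, 14.1, 221.2]
ee_rot: [0.989, 0.146, -0.002, -0.0]
ft_force: [-1.1, -0.2, -0.6]
width: 0.0
gripper_force: 0.0
```

Call:
{"method": "jog_arm", "body": {"linear": [[0, 0, 0], [0, 0, 0], [0, 0, 0]], "spin": [0, 0, 0], "claw": [0, 0, 0]}}

```text
t: 3.3
eef_pos: [532.8, 14.6, 225.1]
ee_rot: [0.989, 0.147, 0.001, 0.0]
ft_force: [-0.5, -0.8, 0.4]
width: -0.003
gripper_force: 0.0
```

Run:
```python
from h import *
s=arm.observe(); print(s['eef_pos'],s['ft_force'])
c=cam('wrist'); save(c,'w2.png'); print(c['o'])
for b in blobs(c,(50,100,40),(85,255,255),200): print(b,plane(c,b[0],106).round(1))
print('tip',proj(c,np.array(s['eef_pos'])-[0,0,72.6]))
w=cv2.imread('pics/w1.png')[190:260,480:560]
# dot from w1 pose
T=R.from_quat([9.89250078e-01,1.46233590e-01,0,0]).as_matrix(); m=np.array(arm.read_camera('wrist')['mount'])
c1=dict(c,A=T@m[:3,:3],o=np.array([536.775,-56.642,373.84]))
print('dot',plane(c1,(511,226),110),'orange~',plane(c1,(11,80),48), 'red',plane(c1,(322.5,108),98))
```

```text
[532.77409875  14.62445357 225.13702742] [-0.5107224  -0.82364597  0.42573581]
[599.92215061  34.85253087 295.12639744]
([428.7, 85.8], [393, 67, 73, 38, 2100]) [638.2 -26.  106. ]
([17.9, 131.7], [0, 122, 38, 20, 613]) [534.6 221.2 106. ]
([317.4, 215.6], [295, 196, 45, 41, 1338]) [535.7  16.  106. ]
tip [318.13364865 249.21133789]
dot [ 491.80314097 -271.80307016  110.        ] orange~ [478.5715468  272.55852074  48.        ] red [545.50754351 -58.15079869  98.        ]
```

View pics/w2.png

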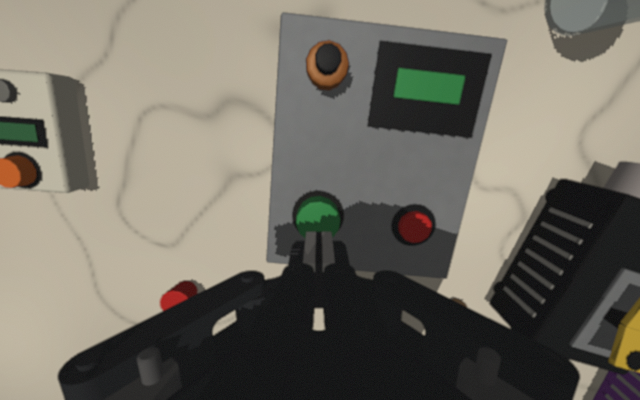

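The wrist picture shows the tips over the green button at (317,216), clear of red at (413,224). Now I descend, gently for the last part.

Call:
{"method": "jog_arm", "body": {"linear": [[0, 0, 0.5], [0, 0, 0.5], [0, 0, 0.4], [0, 0, 0.2], [0, 0, 0], [0, 0, 0]], "spin": [0, 0, 0, 0, 0, 0], "claw": [0, 0, 0, 0, 0, 0]}}

```text
t: 3.9
eef_pos: [532.5, 14.8, 184.2]
ee_rot: [0.989, 0.147, 0.0, -0.0]
ft_force: [-0.9, 0.6, 0.0]
width: 0.005
gripper_force: 0.0
```

Call:
{"method": "jog_arm", "body": {"linear": [[0, 0, 0.08], [0, 0, 0.08], [0, 0, 0.08], [0, 0, 0.08], [0, 0, 0.08], [0, 0, 0.08], [0, 0, 0], [0, 0, 0]], "spin": [0, 0, 0, 0, 0, 0, 0, 0], "claw": [0, 0, 0, 0, 0, 0, 0, 0]}}

```text
t: 4.57
eef_pos: [532.3, 14.8, 171.7]
ee_rot: [0.989, 0.147, -0.0, -0.0]
ft_force: [0.4, -0.3, 0.6]
width: 0.0
gripper_force: 0.0
```

Call:
{"method": "jog_arm", "body": {"linear": [[0, 0, 0.06], [0, 0, 0.06], [0, 0, 0]], "spin": [0, 0, 0], "claw": [0, 0, 0]}}

```text
t: 4.82
eef_pos: [532.3, 14.8, 168.8]
ee_rot: [0.989, 0.147, -0.0, -0.0]
ft_force: [-0.9, -0.4, 6.3]
width: -0.003
gripper_force: 3.2
```

Call:
{"method": "jog_arm", "body": {"linear": [[0, 0, 0.04], [0, 0, 0], [0, 0, 0]], "spin": [0, 0, 0], "claw": [0, 0, 0]}}

```text
t: 5.07
eef_pos: [532.3, 14.8, 168.0]
ee_rot: [0.989, 0.147, -0.0, -0.0]
ft_force: [-1.8, 0.6, 6.6]
width: 0.002
gripper_force: 3.6
```

Call:
{"method": "jog_arm", "body": {"linear": [[0, 0, -0.5], [0, 0, -1], [0, 0, -1], [0, 0, -1], [0, 0, 0], [0, 0, 0]], "spin": [0, 0, 0, 0, 0, 0], "claw": [0, 0, 0, 0, 0, 0]}}

```text
t: 5.57
eef_pos: [532.6, 14.9, 256.1]
ee_rot: [0.989, 0.147, 0.001, -0.0]
ft_force: [0.0, -1.1, -0.9]
width: -0.0
gripper_force: 0.0
```

Call:
{"method": "jog_arm", "body": {"linear": [[-0.7, 0.9, 0], [-0.7, 0.9, 0], [-0.7, 0.9, 0], [-0.7, 0.9, 0], [-0.7, 0.9, 0], [-0.7, 0.9, 0], [-0.7, 0.9, 0], [-0.7, 0.9, 0], [-0.7, 0.9, 0], [-0.7, 0.9, 0]], "spin": [0, 0, 0, 0, 0, 0, 0, 0, 0, 0], "claw": [0, 0, 0, 0, 0, 0, 0, 0, 0, 0]}}

```text
t: 6.4
eef_pos: [429.4, -252.4, 254.4]
ee_rot: [0.989, 0.147, -0.001, -0.001]
ft_force: [0.4, -0.4, 0.3]
width: -0.002
gripper_force: 0.0
```

Call:
{"method": "jog_arm", "body": {"linear": [[-0.3, 0.75, 0], [-0.3, 0.75, 0], [0, 0, 0], [0, 0, 0], [0, 0, 0]], "spin": [0, 0, 0, 0, 0], "claw": [0, 0, 0, 0, 0]}}

```text
t: 6.82
eef_pos: [426.9, -290.7, 254.7]
ee_rot: [0.989, 0.147, -0.0, -0.001]
ft_force: [-0.3, -0.0, 0.6]
width: 0.003
gripper_force: 0.0
```

Run:
```python
from h import *
s=arm.observe(); print(s['t'],s['eef_pos'],s['ft_force'])
c=cam('wrist'); save(c,'w3.png')
h=cv2.cvtColor(c['img'],cv2.COLOR_RGB2HSV); m=cv2.inRange(h,np.array((18,130,60)),np.array((34,255,255)))
cs,_=cv2.findContours(m,cv2.RETR_CCOMP,cv2.CHAIN_APPROX_NONE)
for k in cs:
    if cv2.contourArea(k)>80:
        b=cv2.moments(k); u=(b['m10']/b['m00'],b['m01']/b['m00']); print(cv2.contourArea(k),np.round(u,1),cv2.boundingRect(k),plane(c,u,110).round(1))
```

```text
6.8167 [ 426.87812229 -290.74079277  254.66412726] [-0.28531077 -0.02288561  0.63480891]
1383.0 [489.9 297.2] (467, 276, 47, 48) [ 391.9 -458.7  110. ]
333.0 [516.2 188.6] (501, 180, 31, 19) [ 487.3 -434.4  110. ]
4109.0 [328.6  86.1] (294, 34, 70, 105) [ 516.3 -271.2  110. ]
350.0 [317.5 119.5] (307, 109, 22, 22) [ 492.  -270.3  110. ]
```

View pics/w3.png

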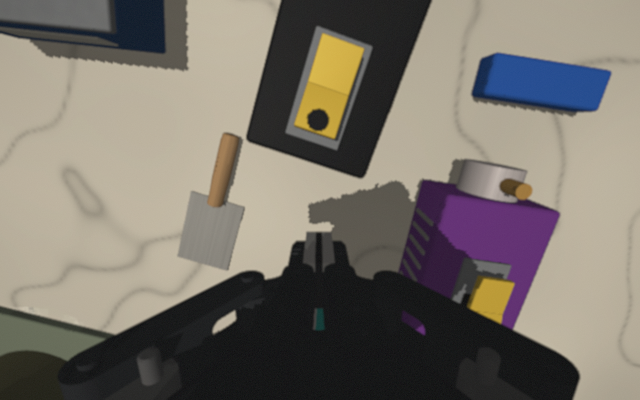

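The dot is at (317,120) in the wrist picture, which gives (492,-271). I move over it and down to about 10 mm above.

Call:
{"method": "jog_arm", "body": {"linear": [[0.68, 0, 0], [0.68, 0, 0], [0.68, 0, 0], [0.68, 0, 0], [0, 0, 0.7], [0, 0, 0.7], [0, 0, 0.6], [0, 0, 0.4], [0, 0, 0], [0, 0, 0]], "spin": [0, 0, 0, 0, 0, 0, 0, 0, 0, 0], "claw": [0, 0, 0, 0, 0, 0, 0, 0, 0, 0]}}

```text
t: 7.7
eef_pos: [492.1, -271.4, 195.5]
ee_rot: [0.989, 0.147, -0.0, -0.0]
ft_force: [-0.5, 0.3, 0.8]
width: -0.005
gripper_force: 0.0
```

Call:
{"method": "jog_arm", "body": {"linear": [[0, 0, 0.08], [0, 0, 0.08], [0, 0, 0.08], [0, 0, 0.08], [0, 0, 0.08], [0, 0, 0.08], [0, 0, 0], [0, 0, 0]], "spin": [0, 0, 0, 0, 0, 0, 0, 0], "claw": [0, 0, 0, 0, 0, 0, 0, 0]}}

```text
t: 8.37
eef_pos: [491.9, -271.8, 183.3]
ee_rot: [0.989, 0.147, -0.0, -0.0]
ft_force: [0.1, -0.3, -0.5]
width: 0.003
gripper_force: 0.0
```

Call:
{"method": "jog_arm", "body": {"linear": [[0, 0, 0.08], [0, 0, 0.08], [0, 0, 0.08], [0, 0, 0.08], [0, 0, 0], [0, 0, 0]], "spin": [0, 0, 0, 0, 0, 0], "claw": [0, 0, 0, 0, 0, 0]}}

```text
t: 8.87
eef_pos: [491.8, -271.8, 175.3]
ee_rot: [0.989, 0.147, -0.0, -0.0]
ft_force: [-2.2, 0.4, 5.4]
width: 0.001
gripper_force: 2.9
```

Call:
{"method": "jog_arm", "body": {"linear": [[0, 0, 0.08], [0, 0, 0], [0, 0, 0]], "spin": [0, 0, 0], "claw": [0, 0, 0]}}

```text
t: 9.12
eef_pos: [491.8, -271.8, 173.5]
ee_rot: [0.989, 0.147, -0.0, -0.0]
ft_force: [-3.2, 0.4, 8.2]
width: -0.001
gripper_force: 3.8
```

Call:
{"method": "jog_arm", "body": {"linear": [[0, 0, -0.5], [0, 0, -1], [0, 0, -1], [0, 0, -1], [0, 0, 0], [-0.9, 0, 0], [-0.9, 0, 0], [-0.9, 0, 0], [0, 0, 0], [0, 0, 0]], "spin": [0, 0, 0, 0, 0, 0, 0, 0, 0, 0], "claw": [0, 0, 0, 0, 0, 0, 0, 0, 0, 0]}}

```text
t: 9.95
eef_pos: [426.9, -291.8, 260.8]
ee_rot: [0.989, 0.146, 0.0, -0.0]
ft_force: [0.9, 0.3, 0.1]
width: 0.001
gripper_force: 0.0
```

Run:
```python
from h import *
s=arm.observe(); print(s['t'],s['eef_pos'],s['ft_force'])
c=cam('wrist'); d=cam('scene')
im=np.hstack([cv2.resize(c['img'][20:170,250:410],(400,375)),cv2.resize(d['img'][165:275,200:320],(400,375))])
save(dict(img=im),'chk1.png')
```

```text
9.95 [ 426.86558217 -291.81434937  260.83446576] [0.9089125  0.30014179 0.11042809]
```

View pics/chk1.png

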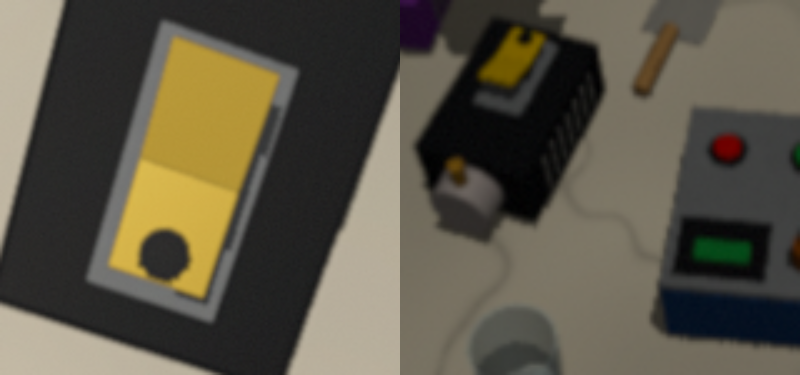

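The picture shows the plain half of the rocker now raised and dark, with the dotted end level. The rocker is on. Now the timer.

Call:
{"method": "jog_arm", "body": {"linear": [[0.27, -0.95, 0], [0.27, -0.95, 0], [0.27, -0.95, 0], [0.27, -0.95, 0], [0.27, -0.95, 0], [0.27, -0.95, 0], [0.27, -0.95, 0], [0.27, -0.95, 0], [0.27, -0.95, 0], [0.27, -0.95, 0]], "spin": [0, 0, 0, 0, 0, 0, 0, 0, 0, 0], "claw": [0, 0, 0, 0, 0, 0, 0, 0, 0, 0]}}

```text
t: 10.88
eef_pos: [423.3, -42.7, 260.7]
ee_rot: [0.989, 0.147, 0.0, -0.0]
ft_force: [1.1, -0.6, -0.1]
width: 0.002
gripper_force: 0.0
```

Call:
{"method": "jog_arm", "body": {"linear": [[0.27, -0.95, 0], [0.27, -0.95, 0], [0.27, -0.95, 0], [0.27, -0.95, 0], [0.27, -0.95, 0], [0.27, -0.95, 0], [0.27, -0.95, 0], [0.27, -0.95, 0], [0.27, -0.95, 0], [0.27, -0.95, 0]], "spin": [0, 0, 0, 0, 0, 0, 0, 0, 0, 0], "claw": [0, 0, 0, 0, 0, 0, 0, 0, 0, 0]}}

```text
t: 11.72
eef_pos: [418.4, 204.5, 260.7]
ee_rot: [0.989, 0.148, 0.0, -0.0]
ft_force: [-0.0, -0.8, 0.6]
width: 0.002
gripper_force: 0.0
```

Call:
{"method": "jog_arm", "body": {"linear": [[0.27, -0.95, 0], [0.27, -0.95, 0], [0.27, -0.95, 0], [0, 0, 0], [0, 0, 0], [0, 0, 0]], "spin": [0, 0, 0, 0, 0, 0], "claw": [0, 0, 0, 0, 0, 0]}}

```text
t: 12.22
eef_pos: [417.2, 276.3, 260.8]
ee_rot: [0.989, 0.147, -0.0, 0.0]
ft_force: [-0.1, -0.3, -0.5]
width: 0.001
gripper_force: 0.0
```

Run:
```python
from h import *
s=arm.observe(); print(s['t'],s['eef_pos'],s['ee_rot'],s['ft_force'])
c=cam('wrist'); save(c,'w4.png')
for b in blobs(c,(5,170,70),(17,255,255),200): print(b,plane(c,b[0],48).round(1))
```

```text
12.2167 [417.17917496 276.29853052 260.75385882] [ 9.89129652e-01  1.47045947e-01 -5.37041107e-05  1.36389779e-04] [-0.13495893 -0.25927372 -0.47313969]
([321.3, 130.0], [307, 115, 30, 30, 678]) [473.5 290.1  48. ]
```

View pics/w4.png

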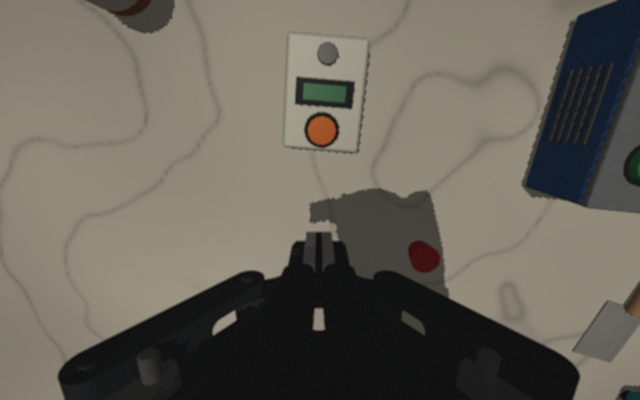

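The orange key is at (321,130), giving (473.5,290), and the grey key is farther ahead at (328,53). I move over it and down.

Call:
{"method": "jog_arm", "body": {"linear": [[0.58, 0.03, 0], [0.58, 0.03, 0], [0.58, 0.03, 0], [0.58, 0.03, 0], [0, 0, 0.9], [0, 0, 0.9], [0, 0, 0.9], [0, 0, 0.9], [0, 0, 0], [0, 0, 0]], "spin": [0, 0, 0, 0, 0, 0, 0, 0, 0, 0], "claw": [0, 0, 0, 0, 0, 0, 0, 0, 0, 0]}}

```text
t: 13.1
eef_pos: [473.7, 289.7, 170.9]
ee_rot: [0.989, 0.146, -0.001, 0.0]
ft_force: [0.6, 0.3, 0.7]
width: 0.002
gripper_force: 0.0
```

Call:
{"method": "jog_arm", "body": {"linear": [[0, 0, 0.7], [0, 0, 0.5], [0, 0, 0.3], [0, 0, 0.1], [0, 0, 0], [0, 0, 0], [0, 0, 0]], "spin": [0, 0, 0, 0, 0, 0, 0], "claw": [0, 0, 0, 0, 0, 0, 0]}}

```text
t: 13.68
eef_pos: [473.9, 290.5, 131.8]
ee_rot: [0.989, 0.147, 0.001, -0.0]
ft_force: [-0.7, -0.4, 0.4]
width: 0.004
gripper_force: 0.0
```

Call:
{"method": "jog_arm", "body": {"linear": [[0, 0, 0.08], [0, 0, 0.08], [0, 0, 0.08], [0, 0, 0.08], [0, 0, 0.08], [0, 0, 0.08], [0, 0, 0.08], [0, 0, 0.08], [0, 0, 0], [0, 0, 0]], "spin": [0, 0, 0, 0, 0, 0, 0, 0, 0, 0], "claw": [0, 0, 0, 0, 0, 0, 0, 0, 0, 0]}}

```text
t: 14.52
eef_pos: [473.6, 290.3, 114.8]
ee_rot: [0.989, 0.147, -0.0, 0.0]
ft_force: [-0.4, -0.2, 0.6]
width: -0.0
gripper_force: 0.0
```

Call:
{"method": "jog_arm", "body": {"linear": [[0, 0, 0.06], [0, 0, 0.06], [0, 0, 0], [0, 0, 0]], "spin": [0, 0, 0, 0], "claw": [0, 0, 0, 0]}}

```text
t: 14.85
eef_pos: [473.6, 290.4, 112.0]
ee_rot: [0.989, 0.147, 0.0, -0.0]
ft_force: [-1.0, -1.2, 5.2]
width: -0.002
gripper_force: 2.6
```

Call:
{"method": "jog_arm", "body": {"linear": [[0, 0, 0.06], [0, 0, 0], [0, 0, 0]], "spin": [0, 0, 0], "claw": [0, 0, 0]}}

```text
t: 15.1
eef_pos: [473.6, 290.4, 110.6]
ee_rot: [0.989, 0.147, 0.0, -0.0]
ft_force: [-2.0, -0.1, 6.9]
width: 0.003
gripper_force: 3.3
```

Call:
{"method": "jog_arm", "body": {"linear": [[0, 0, -0.4], [0, 0, -0.8], [0, 0, -1], [0, 0, -1], [0, 0, -1], [0, 0, -1], [-0.8, 0, 0], [-0.8, 0, 0], [-0.7, 0, 0], [0, 0, 0]], "spin": [0, 0, 0, 0, 0, 0, 0, 0, 0, 0], "claw": [0, 0, 0, 0, 0, 0, 0, 0, 0, 0]}}

```text
t: 15.93
eef_pos: [416.1, 273.1, 241.3]
ee_rot: [0.989, 0.147, -0.001, -0.0]
ft_force: [-1.1, -0.7, 0.2]
width: -0.0
gripper_force: 0.0
```

Call:
{"method": "jog_arm", "body": {"linear": [[0, 0, 0], [0, 0, 0], [0, 0, 0]], "spin": [0, 0, 0], "claw": [0, 0, 0]}}

```text
t: 16.18
eef_pos: [419.0, 273.8, 240.6]
ee_rot: [0.989, 0.147, 0.0, -0.0]
ft_force: [-0.3, -0.1, 0.3]
width: -0.0
gripper_force: 0.0
```

Run:
```python
from h import *
s=arm.observe(); print(s['t'],s['eef_pos'],s['ft_force'])
c=cam('wrist'); d=cam('scene'); e=cam('side')
for b in blobs(c,(5,170,70),(17,255,255),200): print(b,plane(c,b[0],40).round(1))
z=lambda k,y,x:cv2.resize(k['img'][y:y+110,x:x+130],(390,290))
im=np.vstack([np.hstack([cv2.resize(c['img'],(390,290)),z(d,180,340)]),np.hstack([z(d,165,220),z(e,180,230)])])
save(dict(img=im),'chk2.png')
```

```text
16.1833 [419.03951689 273.75147998 240.55085287] [-0.33087767 -0.08514444  0.28258447]
([318.3, 132.0], [304, 117, 30, 31, 731]) [473.3 290.1  40. ]
```

View pics/chk2.png

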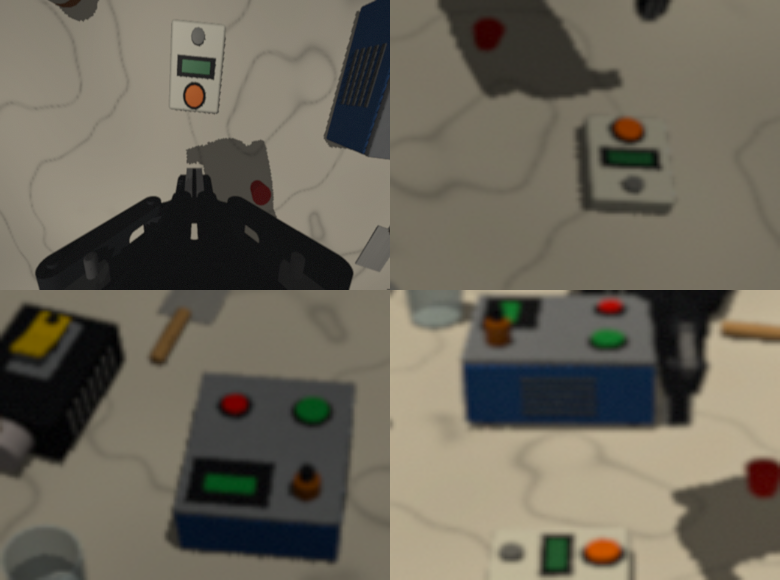

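The composite shows the green button and the orange key both low, and the rocker on. The red and grey keys are out, the timer has not moved, and the arm is clear. I'm handing in.

```bash
python3 -c "
from rig import arm
print(arm.close_job())"
```

```text
the job is handed in; nothing more can be done
None
```

I pressed the green button, the pump's dotted rocker end and the orange timer key, in that order, each down to its seat with peak readings of about 7 to 8 N, and handed the job in at about 16 s; no verdict was returned.

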